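# Roll the racket grip tube onto the weld line

### The arm

A 6-joint arm with a two-finger parallel gripper is mounted at the origin on the work surface. World frame = base frame: x ahead of the robot, y to its left, z up, the work surface at z = 0. Lengths are in m, angles in rad, forces in N, time in s.
With the tool pointing down it reaches from about 0.35 to 1 m from the base axis. Payload 7.1 kg.
Tool frame: the origin (TCP) lies at the centre of the arm's flange, where the gripper is bolted on; the fingertips stand 173 mm ahead of it and the grasp point (between the pads) lies 155 mm ahead of it (ctrl.tip_extent is the distance from the TCP to the fingertips, in m); z points along the fingers, y is the line along which they close (so a half turn about z gives the same grasp; the last joint's range is limited). The gripper opens to 85 mm and grips with 20 to 120 N. Pads are 22 mm wide; open, the fingers measure 114 mm over their backs; the gripper's body (76 mm by 85 mm) begins 54 mm behind the grasp point. The pads swing forward as they close: fully open they stand 13 mm farther back than shut.
Start: joints at [1.274, 0.423, 1.63, -0, 1.089, -0.019], TCP at [0.171, 0.601, 0.405] pointing down, gripper open.
Joint ranges: [-3, 3], [-0.9, 2.11], [0.09, 2.58], [-1.31, 4.45], [0.11, 2.69], [-2.54, 2.54]. Speed limits (rad/s): [2.39, 2.39, 3.01, 3.14, 3.14, 3.14].

### API

Orientations are given as a unit quaternion [x, y, z, w].
In Python, from bench import ctrl gives the robot as it stands.
- The arm moves only by the shell command python3 -m creep 'ROWS' [FORCE]. ROWS is JSON, one flat list of numbers, 7 for each row, row after row: the closure, from -1 (fully open) to 1 (shut), then the shift along the tool's x, y, z in mm, then the turn, a rotation vector about the tool's x, y, z in degrees. A call has 1 to 5 rows; each row is the pose to reach, as a shift and turn from the pose commanded when the call began, along the tool's axes at that moment; what a row does not reach only later rows make up. A row lasts 1/10 s, in which the tool goes at most 50 mm and 8.59 degrees, less where a joint would pass 70% of its speed; a pose out of reach is approached as far as the arm can. A call with a gripper value outside its range is refused whole. The fingers move at their own pace and stop on an object; FORCE is the grip in N (left out, the last holds). Time passes only in rows, so rows that repeat a pose let the fingers close. It gives the time, the measured TCP pose, the force, the opening and the grip force at its end, in the units of the state.
- ctrl.get_state(): the state, without advancing time (a new reading comes with each control period).
- ctrl.grab_frame(name): name is "scene" or "top"; returns a dict with "frame" (480x640x3 uint8, blue, green, red), "vertical_fov" (degrees; the focal length in pixels is half the picture's height over the tangent of half this angle, whatever the lens; pixels are square), "cx", "cy" (the principal point, pixels), "distortion" ([k1, k2, p1, p2, k3] as OpenCV has them; the pictures are not rectified), "eye" and "rotation" of the camera in the world. Camera axes: x right, y down, z forward; pixel columns grow to the right and rows downward; lengths in m; the calibration is good to about 2 mm. A picture is of the moment at which its call begins. There is no depth.
- ctrl.finish_job(): hands the job in; it is judged then, once.
The state is a dict: "t": time; "joints": joint angles; "qvel": joint speeds; "joint_efforts": joint torques, N m; "eef_pos": TCP position; "orientation": TCP orientation; "contact_force": force on the tool from outside, world axes, zero at the start; "torque": the same for the moment, N m; "finger_gap": opening from 0.0 (shut) to 1.0 (fully open); "finger_force": force on a finger pad.
Only numpy, scipy, OpenCV 4.12 (cv2) and the standard library are available. Lean on these libraries where they do the work, as an engineer would, in place of code of your own. Each camera call takes 0.05 s, during which the arm holds its last target. There are 200 camera calls.

### The job

Push the top of the long red grip tube sideways with your fingertips so that it rolls across the grey mat and comes to rest centred on the black line, lying along it. Work on its upper half only and let it roll: do not pick it up or drag it along without turning. Leave the short sleeve, the cup, the racket head and the screwdriver where they are.

Things in the scene. Friction and masses are not known exactly. Their poses are not given: they have to be found in the camera images.
- grip_tube: Long red plastic grip tube, a lying cylinder 34 mm across, 120 mm long, 50 to 100 g. Origin at its centre, 17 mm above the mat; y is its axis, x and z turn as it rolls (z up at the start). Lies 65 to 90 mm to one side of the line, parallel within 2 degrees. Stops within millimetres when no longer pushed; rolls half as far as a fingertip dragging its top, so several strokes may be needed.
- line_mid (a point): Middle of the black line on top of the mat, 6 mm above the table. The line, 8 mm wide and 260 mm long, runs along this frame's y axis; x lies across it, level; z is up. The mat is fixed, grey, hard, 280 mm (x) by 320 mm (y) by 6 mm, centred on this point, at a different place and yaw each time.
- end_sleeve: Bystander: short fat red sleeve, a lying cylinder 44 mm in diameter and 50 mm long, on the mat on the other side of the line, 65 to 90 mm from it. Origin at its centre; y is its axis. Leave it alone; it rolls if touched.
- cap_cup: Bystander: white plastic cup standing on the table beside the mat, 70 mm in diameter, 70 mm high, origin at the centre of its underside. Leave it alone.
- racket_head: Bystander: red racket head with a wire grid lying flat on the table beside the mat, 200 x 170 mm with a short neck, 12 mm thick, origin under its centre. Leave it alone.
- screwdriver: Bystander: screwdriver with a black handle lying on the table beyond the cup. Leave it alone.
Mind the look-alikes: they are no part of the job. Of the things shaped like the grip_tube, the red one is meant.

How it is judged:
By the outcome, as a careful person would: the job done as asked, in the order asked, and still so for the second after the job is handed in, with the robot touching nothing.
It also fails if it takes over 51 s, if anything falls off the work surface, if the arm or the gripper's body presses on something with over 40 N, if the wrist force passes 120 N, or if a joint passes its speed limit or range.

## Working session

There is one attempt and no reset: what is moved stays moved. The work goes in short steps, Python scripts to look and compute and a shell command to move; the robot and the scene stay as the last step left them, time stands still between calls to the robot, and variables do not carry over. Pictures are saved under pics/ and viewed, at most 10 in all, crops included, and the job is handed in when it is done.

```bash
ls; mkdir -p pics; python3 - <<'E'
from bench import ctrl
import cv2
print(ctrl.get_state(), ctrl.tip_extent)
for n in("scene","top"):
    f=ctrl.grab_frame(n); cv2.imwrite(f"pics/{n}0.png",f["frame"]); f.pop("frame"); print(f)
E
```

```text
pics
{'t': 0.0, 'joints': array([ 1.27401276e+00,  4.23847204e-01,  1.63069814e+00, -1.40795698e-05,
        1.08855413e+00, -1.90049221e-02]), 'qvel': array([ 0.00115893,  0.00091071,  0.00055095,  0.00024469, -0.00016683,
        0.0002304 ]), 'joint_efforts': array([-2.04264743e-04, -5.57389855e+01, -2.81749606e+01,  4.01535385e-05,
        7.28885934e-03,  1.86053285e-05]), 'eef_pos': array([0.17128641, 0.600783  , 0.4039383 ]), 'orientation': array([ 1.38439942e-01,  9.90370544e-01, -7.45017191e-04, -1.12308319e-04]), 'contact_force': array([ 0.59449335, -0.1093495 ,  1.14741699]), 'torque': array([-0.03589218,  0.00664356, -0.00929616]), 'finger_force': 0.0, 'finger_gap': 0.9945915305389439} 0.1734
{'vertical_fov': 50.853667721622465, 'cx': 324.6367786238443, 'cy': 242.4860778152245, 'distortion': array([-0.10671352,  0.        ,  0.        ,  0.        ,  0.        ]), 'eye': array([ 0.92176001, -0.20148312,  0.9088718 ]), 'rotation': array([ 0.86979206,  0.41961132, -0.11797962, -0.23123349])}
{'vertical_fov': 43.35324800479522, 'cx': 317.6076201488368, 'cy': 241.09886718967178, 'distortion': array([-0.13154857,  0.        ,  0.        ,  0.        ,  0.        ]), 'eye': array([0.363563  , 0.07887706, 1.26190316]), 'rotation': array([-0.69510904,  0.71560698, -0.04049417,  0.0555904 ])}
```

View pics/top0.png

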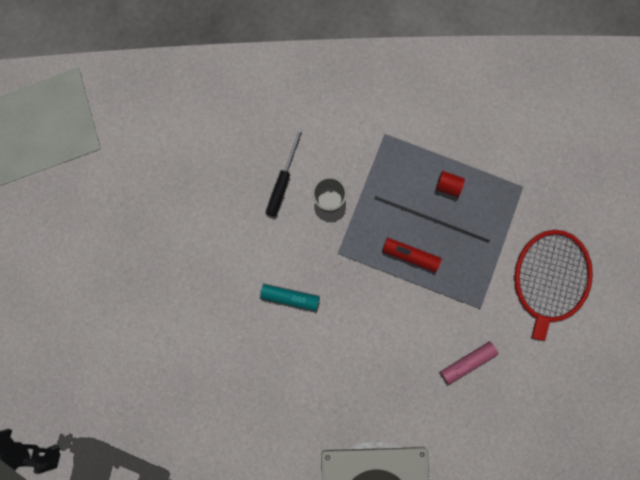

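View pics/scene0.png

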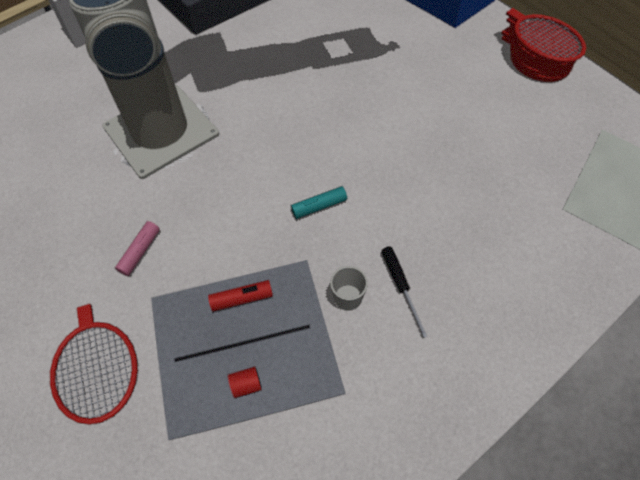

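The top view shows the tube at about (412,255), the line from (376,198) to (489,241), and the sleeve at (450,184). The scene view shows the tube at (240,295), the line from (176,359) to (309,327), and the sleeve at (245,382).

```bash
cat > h.py <<'E'
from bench import ctrl
import cv2, numpy as np
from scipy.spatial.transform import Rotation as R
def cast(f,px,z):
    fl=240/np.tan(np.radians(f["vertical_fov"]/2)); K=np.array([[fl,0,f["cx"]],[0,fl,f["cy"]],[0,0,1]])
    u=cv2.undistortPoints(np.float64(px).reshape(-1,1,2),K,f["distortion"])[:,0]
    d=R.from_quat(f["rotation"]).apply(np.c_[u,np.ones(len(u))]); e=f["eye"]
    return e+d*((z-e[2])/d[:,2])[:,None]
def blobs(m,amin):
    cs=cv2.findContours(m,cv2.RETR_EXTERNAL,cv2.CHAIN_APPROX_NONE)[0]
    return [cv2.convexHull(c) for c in cs if cv2.contourArea(c)>amin]
def axis(h):  # end midpoints of a long rectangle
    b=cv2.boxPoints(cv2.minAreaRect(h)); 
    if np.linalg.norm(b[0]-b[1])>np.linalg.norm(b[1]-b[2]): b=np.roll(b,1,0)
    return (b[0]+b[1])/2,(b[2]+b[3])/2
def red(f):
    h,s,v=cv2.split(cv2.cvtColor(f["frame"],cv2.COLOR_BGR2HSV))
    return (((h<8)|(h>174))&(s>150)&(v>60)).astype(np.uint8)*255
def roi(m,x0,x1,y0,y1):
    o=np.zeros_like(m); o[y0:y1,x0:x1]=m[y0:y1,x0:x1]; return o
E
python3 - <<'E'
from h import *
for n,rr,rl in(("top",(340,510,140,300),(368,498,190,250)),("scene",(160,340,265,420),(170,316,320,365))):
    f=ctrl.grab_frame(n)
    for h in blobs(roi(red(f),*rr),100):
        a=axis(h); p=cast(f,a,.023); d=p[1]-p[0]; print(n,"red",np.round(a,1).tolist(),p.round(4).tolist(),p.mean(0).round(4),np.linalg.norm(d).round(4),np.degrees(np.arctan2(d[1],d[0])).round(2))
    m=roi((f["frame"].max(2)<55).astype(np.uint8)*255,*rl)
    for h in blobs(m,60):
        a=axis(h); p=cast(f,a,.006); d=p[1]-p[0]; print(n,"line",np.round(a,1).tolist(),p.mean(0).round(4),np.linalg.norm(d).round(4),np.degrees(np.arctan2(d[1],d[0])).round(2))
E
```

```text
top red [[384.29998779296875, 244.1999969482422], [438.6000061035156, 265.1000061035156]] [[0.5228, -0.0347, 0.023], [0.476, -0.145, 0.023]] [ 0.4994 -0.0898  0.023 ] 0.1198 -113.0
top red [[439.0, 180.0], [461.5, 187.5]] [[0.6554, -0.156, 0.023], [0.6379, -0.2027, 0.023]] [ 0.6467 -0.1793  0.023 ] 0.0499 -110.49
top line [[375.6000061035156, 198.10000610351562], [488.1000061035156, 240.8000030517578]] [ 0.5746 -0.139   0.006 ] 0.2539 -112.83
top line [[435.0, 191.0], [456.79998779296875, 198.6999969482422]] [ 0.6266 -0.172   0.006 ] 0.049 -111.51
scene red [[230.10000610351562, 386.29998779296875], [257.8999938964844, 377.8999938964844]] [[0.6387, -0.203, 0.023], [0.6566, -0.1554, 0.023]] [ 0.6476 -0.1792  0.023 ] 0.0508 69.42
scene red [[209.6999969482422, 302.8999938964844], [270.20001220703125, 287.79998779296875]] [[0.4804, -0.1457, 0.023], [0.5266, -0.036, 0.023]] [ 0.5035 -0.0909  0.023 ] 0.119 67.12
scene line [[174.89999389648438, 359.6000061035156], [308.29998779296875, 326.29998779296875]] [ 0.579  -0.1401  0.006 ] 0.2555 66.7
```

```bash
cat >> h.py <<'E'
U=np.radians(67.0); ux=np.array([-np.cos(U-np.pi/2),-np.sin(U-np.pi/2),0])  # tool x wanted; roll goes along -ux
Rw=R.from_matrix(np.c_[ux,[np.cos(U),np.sin(U),0],[0,0,-1]])
def go(p):
    s=ctrl.get_state(); q=R.from_quat(s["orientation"])
    print("shift mm",(q.inv().apply(np.array(p)-s["eef_pos"])*1000).round(1),"turn",np.degrees((q.inv()*Rw).as_rotvec()).round(2),"t",s["t"],s["eef_pos"].round(4),s["contact_force"].round(2),s["finger_gap"])
E
python3 -c "
from h import *
print(ux); go([.501+ux[0]*.009,-.090+ux[1]*.009,.26])"
```

```text
[-0.92050485  0.39073113  0.        ]
shift mm [-497.6 -572.8  144.8] turn [-0.06  0.    7.08] t 0.2 [0.1713 0.6009 0.4042] [0.24 0.29 0.21] 0.998874214558804
```

```bash
python3 -m creep '[0,-32,-37,0,0,0,2, 0,-64,-74,0,0,0,4, 0,-96,-111,0,0,0,7.1, 0,-128,-148,0,0,0,7.1, 0,-160,-185,0,0,0,7.1]' 20
python3 -c "
from h import *
go([.501+ux[0]*.009,-.090+ux[1]*.009,.26])"
```

```text
t: 0.7
eef_pos: [0.2748, 0.3775, 0.4047]
orientation: [0.199, 0.98, 0.0, 0.0]
contact_force: [1.8, -0.3, 0.7]
finger_gap: 0.503
finger_force: 0.0
shift mm [-381.8 -342.   144.7] turn [0.   0.01 0.01] t 0.7 [0.2748 0.3775 0.4047] [ 1.8  -0.3   0.66] 0.5034818748867692
```

```bash
python3 -m creep '[0,-37,-33,0,0,0,0, 0,-74,-66,0,0,0,0, 0,-111,-99,0,0,0,0, 0,-148,-132,0,0,0,0, 0,-185,-165,0,0,0,0]' 
python3 -m creep '[0,-37,-33,0,0,0,0, 0,-74,-66,0,0,0,0, 0,-111,-99,0,0,0,0, 0,-148,-132,0,0,0,0, 0,-160,-143,0,0,0,0]' 
python3 -c "
from h import *
go([.501+ux[0]*.009,-.090+ux[1]*.009,.26])"
```

```text
t: 1.2
eef_pos: [0.3806, 0.1532, 0.405]
orientation: [0.199, 0.98, 0.0, 0.0]
contact_force: [1.5, 0.9, 0.3]
finger_gap: 0.503
finger_force: 0.0
t: 1.7
eef_pos: [0.4731, -0.0427, 0.405]
orientation: [0.201, 0.98, -0.0, 0.001]
contact_force: [-0.3, 0.5, 1.1]
finger_gap: 0.505
finger_force: 0.0
shift mm [-35.  -32.5 145.1] turn [-0.01  0.11 -0.2 ] t 1.7 [ 0.4731 -0.0427  0.405 ] [-0.28  0.52  1.11] 0.5048892819437524
```

```bash
python3 -m creep '[0,0,0,0,0,0,0, 0,0,0,0,0,0,0]' 
python3 -c "
from h import *
go([.501+ux[0]*.009,-.090+ux[1]*.009,.245])"
```

```text
t: 1.9
eef_pos: [0.4713, -0.0391, 0.4044]
orientation: [0.2, 0.98, 0.0, -0.0]
contact_force: [0.5, 0.7, 0.6]
finger_gap: 0.497
finger_force: 0.0
shift mm [-38.4 -35.1 159.4] turn [-0.   -0.06 -0.08] t 1.9 [ 0.4713 -0.0391  0.4044] [0.46 0.7  0.57] 0.49726947336902666
```

```bash
python3 -m creep '[0,-13,-12,40,0,0,0, 0,-26,-24,80,0,0,0, 0,-38.4,-35,120,0,0,0, 0,-38.4,-35,150,0,0,0, 0,-38.4,-35,159,0,0,0]' 
python3 -m creep '[0,0,0,0,0,0,0]'
python3 - <<'E'
from h import *
go([.501+ux[0]*.009,-.090+ux[1]*.009,.245])
f=ctrl.grab_frame("scene"); cv2.imwrite("pics/s1.png",cv2.resize(f["frame"][200:420,100:400],None,fx=2.6,fy=2.6))
E
```

```text
t: 2.4
eef_pos: [0.4918, -0.0851, 0.243]
orientation: [0.199, 0.98, 0.0, -0.003]
contact_force: [0.2, -0.0, 0.4]
finger_gap: 0.503
finger_force: 0.0
t: 2.5
eef_pos: [0.4926, -0.0852, 0.2449]
orientation: [0.199, 0.98, 0.0, -0.002]
contact_force: [0.3, -0.0, 0.4]
finger_gap: 0.504
finger_force: 0.0
shift mm [-0.6 -1.2 -0.1] turn [-0.03 -0.18  0.07] t 2.5 [ 0.4926 -0.0852  0.2449] [ 0.31 -0.    0.36] 0.5037218403661448
```

View pics/s1.png

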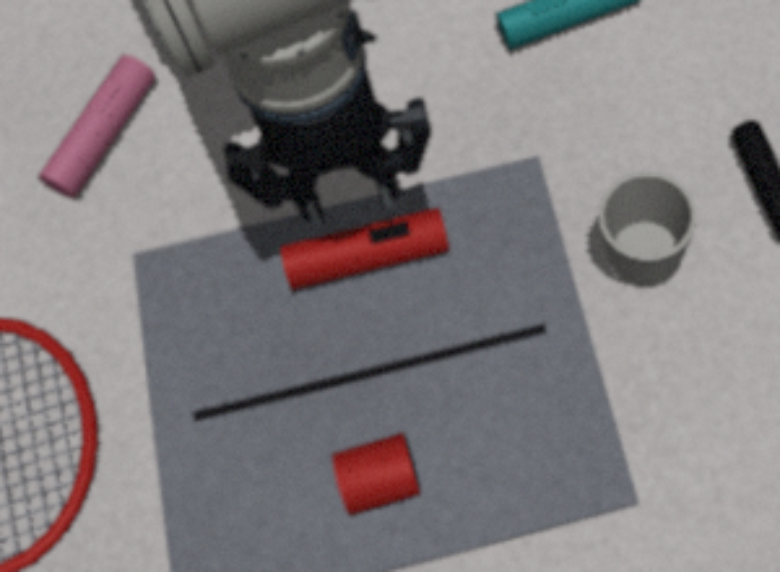

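The fingers stand above the tube at crop pixels (310,205) and (393,195), with the tube centre at (365,248). Next I descend to contact.

```bash
python3 -m creep '[0,0,0,15,0,0,0, 0,0,0,28,0,0,0, 0,0,0,30,0,0,0, 0,0,0,31,0,0,0]' 
python3 -m creep '[0,0,0,1,0,0,0, 0,0,0,2,0,0,0]'|egrep 'pos|con'
python3 -m creep '[0,0,0,1,0,0,0, 0,0,0,2,0,0,0]'|egrep 'pos|con'
```

```text
t: 2.95
eef_pos: [0.4934, -0.0861, 0.2152]
orientation: [0.199, 0.98, 0.0, 0.0]
contact_force: [-0.5, 0.7, -1.0]
finger_gap: 0.499
finger_force: 0.0
eef_pos: [0.4935, -0.0864, 0.2132]
contact_force: [-0.2, 0.8, 0.4]
eef_pos: [0.4934, -0.0864, 0.211]
contact_force: [-1.3, 0.5, 11.2]
```

```bash
python3 -m creep '[0,-5,0,0,0,0,0, 0,-13,0,0,0,0,0, 0,-22,0,0,0,0,0, 0,-30,0,0,0,0,0, 0,-34,0,0,0,0,0]'|egrep 'pos|con'
python3 -m creep '[0,0,0,-8,0,0,0, 0,0,0,-30,0,0,0, 0,35,0,-45,0,0,0, 0,70,0,-45,0,0,0, 0,70,0,-45,0,0,0]'|egrep 'pos|con'
cat >> h.py <<'E'
def meas():
    N=np.array([-ux[0],-ux[1]])
    for n,rr,L in(("top",(340,510,140,300),(.5746,-.139)),("scene",(160,340,265,420),(.579,-.1401))):
        f=ctrl.grab_frame(n)
        for h in blobs(roi(red(f),*rr),100):
            p=cast(f,axis(h),.023); d=p[1]-p[0]; m=p.mean(0)[:2]
            print(n,m.round(4),"len",np.linalg.norm(d).round(4),"ang",(np.degrees(np.arctan2(d[1],d[0]))%180).round(1),"to line mm",((np.array(L)-m)@N*1000).round(1))
E
python3 - <<'E'
from h import *
meas()
f=ctrl.grab_frame("scene"); cv2.imwrite("pics/s2.png",cv2.resize(f["frame"][200:420,100:400],None,fx=2.6,fy=2.6))
E
```

```text
eef_pos: [0.5256, -0.1001, 0.2114]
contact_force: [0.2, 1.1, 6.6]
eef_pos: [0.4555, -0.0709, 0.2557]
contact_force: [-0.7, -0.3, -0.3]
top [ 0.6467 -0.1793] len 0.0499 ang 69.5 to line mm -82.1
scene [ 0.6477 -0.179 ] len 0.0508 ang 69.2 to line mm -78.5
scene [ 0.5199 -0.0984] len 0.1194 ang 67.3 to line mm 70.7
```

View pics/s2.png

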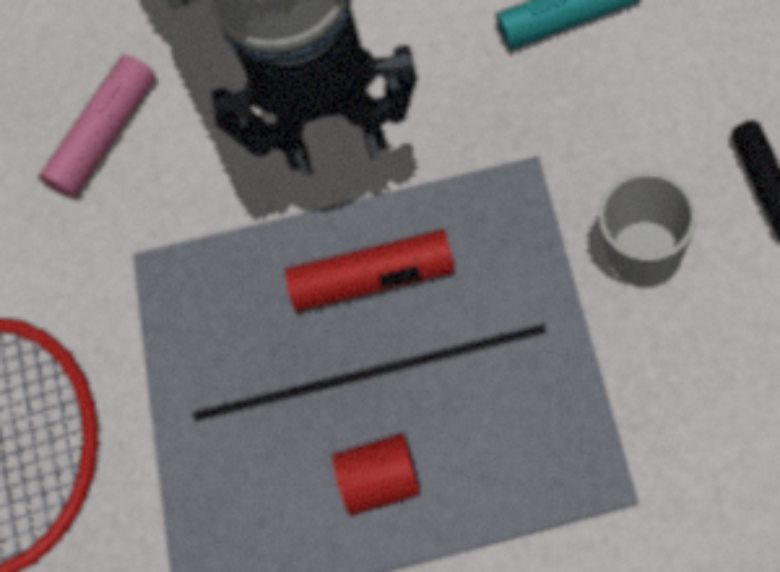

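The tube rolled 18 mm and stayed parallel: its centre is at crop (370,271) and its mark has turned. I'll make the next stroke.

```bash
python3 -c "
from h import *
go([.5178+ux[0]*.010,-.0978+ux[1]*.010,.2103])"
```

```text
shift mm [-52.6  -1.1  45.9] turn [ 0.01  0.07 -0.  ] t 4.5 [ 0.4605 -0.0723  0.2561] [ 1.08  0.84 -0.52] 0.4990535871952826
```

```bash
python3 -m creep '[0,-26,-1,0,0,0,0, 0,-52,-1,15,0,0,0, 0,-52,-1,36,0,0,0, 0,-52,-1,43,0,0,0, 0,-52,-1,45,0,0,0]'|egrep 'pos|con'
python3 -m creep '[0,0,0,0,0,0,0]'|egrep 'pos|con'
python3 -m creep '[0,-5,0,0,0,0,0, 0,-14,0,0,0,0,0, 0,-24,0,0,0,0,0, 0,-33,0,0,0,0,0, 0,-38,0,0,0,0,0]'|egrep 'pos|con'
python3 -m creep '[0,0,0,-8,0,0,0, 0,0,0,-30,0,0,0, 0,35,0,-45,0,0,0, 0,70,0,-45,0,0,0, 0,70,0,-45,0,0,0]'|egrep 'pos|con'
python3 -c "
from h import *
meas()
go([0,0,0])"
```

```text
eef_pos: [0.508, -0.0938, 0.2105]
contact_force: [-3.3, -1.1, 18.0]
eef_pos: [0.5079, -0.0938, 0.2111]
contact_force: [-0.7, -0.6, 3.4]
eef_pos: [0.5437, -0.109, 0.2114]
contact_force: [-0.8, -2.0, 6.7]
eef_pos: [0.4736, -0.0795, 0.2556]
contact_force: [-0.1, 0.1, 0.2]
top [ 0.6463 -0.1792] len 0.0499 ang 69.5 to line mm -81.8
scene [ 0.6476 -0.179 ] len 0.0504 ang 69.2 to line mm -78.3
scene [ 0.538  -0.1058] len 0.1191 ang 66.9 to line mm 51.1
shift mm [ 471.2 -112.3  256.2] turn [ 0.   -0.01  0.01] t 6.2 [ 0.4776 -0.0807  0.2561] [-0.62  0.44  0.2 ] 0.4984535263656016
```

```bash
python3 -m creep '[0,-26,0,0,0,0,0, 0,-52,0,15,0,0,0, 0,-52,0,36,0,0,0, 0,-52,0,43,0,0,0, 0,-52,0,45,0,0,0]'|egrep 'pos|con'
python3 -m creep '[0,0,0,0,0,0,0]'|egrep 'pos|con'
python3 -m creep '[0,-5,0,0,0,0,0, 0,-14,0,0,0,0,0, 0,-24,0,0,0,0,0, 0,-33,0,0,0,0,0, 0,-38,0,0,0,0,0]'|egrep 'pos|con'
python3 -m creep '[0,0,0,-8,0,0,0, 0,0,0,-30,0,0,0, 0,35,0,-45,0,0,0, 0,70,0,-45,0,0,0, 0,70,0,-45,0,0,0]'|egrep 'pos|con'
python3 -c "
from h import *
meas()
go([0,0,0])"
```

```text
eef_pos: [0.5264, -0.1016, 0.2106]
contact_force: [-1.8, -0.2, 17.4]
eef_pos: [0.5264, -0.1016, 0.2112]
contact_force: [-1.0, -1.3, 2.2]
eef_pos: [0.5622, -0.1168, 0.2114]
contact_force: [-1.1, -0.4, 5.1]
eef_pos: [0.4921, -0.0873, 0.2556]
contact_force: [-0.7, -0.6, 0.1]
top [ 0.6463 -0.1792] len 0.0499 ang 69.5 to line mm -81.8
scene [ 0.6478 -0.1791] len 0.0506 ang 69.9 to line mm -78.6
scene [ 0.5562 -0.1136] len 0.1193 ang 66.8 to line mm 31.3
shift mm [ 491.1 -112.3  256.2] turn [ 0.   -0.02  0.01] t 7.9 [ 0.4961 -0.0885  0.2561] [ 0.68 -0.03 -0.3 ] 0.5016720680575522
```

```bash
python3 -m creep '[0,-26,0,0,0,0,0, 0,-52,0,15,0,0,0, 0,-52,0,36,0,0,0, 0,-52,0,43,0,0,0, 0,-52,0,45,0,0,0]'|egrep 'pos|con'
python3 -m creep '[0,0,0,0,0,0,0]'|egrep 'pos|con'
python3 -m creep '[0,-5,0,0,0,0,0, 0,-13,0,0,0,0,0, 0,-21,0,0,0,0,0, 0,-29,0,0,0,0,0, 0,-33,0,0,0,0,0]'|egrep 'pos|con'
python3 -m creep '[0,0,0,-8,0,0,0, 0,0,0,-30,0,0,0, 0,35,0,-45,0,0,0, 0,70,0,-45,0,0,0, 0,70,0,-45,0,0,0]'|egrep 'pos|con'
python3 -m creep '[0,45,0,-15,0,0,0, 0,90,0,-50,0,0,0, 0,100,0,-90,0,0,0, 0,100,0,-90,0,0,0]'|egrep 'pos|con'
python3 -c "
from h import *
meas()
go([0,0,0])"
```

```text
eef_pos: [0.545, -0.1094, 0.2107]
contact_force: [-2.5, 0.3, 17.3]
eef_pos: [0.5449, -0.1094, 0.2112]
contact_force: [-0.5, -0.5, 2.2]
eef_pos: [0.5759, -0.1226, 0.2114]
contact_force: [-0.9, -1.0, 8.6]
eef_pos: [0.5061, -0.0932, 0.2556]
contact_force: [0.3, -0.1, -0.3]
eef_pos: [0.4179, -0.0551, 0.35]
contact_force: [0.4, -0.1, -0.2]
top [ 0.568  -0.1183] len 0.1204 ang 66.9 to line mm 14.1
top [ 0.6467 -0.1793] len 0.0499 ang 69.5 to line mm -82.1
scene [ 0.6479 -0.1791] len 0.0505 ang 69.6 to line mm -78.6
scene [ 0.5722 -0.1202] len 0.1192 ang 67.1 to line mm 14.0
shift mm [ 408.3 -112.8  345.5] turn [0.05 0.2  0.  ] t 10.0 [ 0.4187 -0.0555  0.347 ] [-0.3   0.15 -0.48] 0.5017842647128207
```

```bash
python3 -m creep '[0,-40,0,20,0,0,0, 0,-80,0,45,0,0,0, 0,-120,0,70,0,0,0, 0,-155,0,90,0,0,0, 0,-155,0,110,0,0,0]'|egrep 'pos|con'
python3 -m creep '[0,0,0,14,0,0,0, 0,0,0,22,0,0,0, 0,0,0,25,0,0,0, 0,0,0,25,0,0,0]'|egrep 'pos|con'
python3 -m creep '[0,-4,0,0,0,0,0, 0,-11,0,0,0,0,0, 0,-18,0,0,0,0,0, 0,-24,0,0,0,0,0, 0,-27,0,0,0,0,0]'|egrep 'pos|con'
python3 -m creep '[0,0,0,-8,0,0,0, 0,0,0,-30,0,0,0, 0,35,0,-45,0,0,0, 0,70,0,-45,0,0,0, 0,70,0,-45,0,0,0]'|egrep 'pos|con'
python3 -m creep '[0,45,0,-15,0,0,0, 0,90,0,-50,0,0,0, 0,130,0,-90,0,0,0, 0,130,0,-90,0,0,0]'|egrep 'pos|con'
python3 - <<'E'
from h import *
meas()
go([0,0,0])
f=ctrl.grab_frame("scene"); cv2.imwrite("pics/s3.png",cv2.resize(f["frame"][200:420,100:400],None,fx=2.6,fy=2.6))
E
```

```text
eef_pos: [0.565, -0.1181, 0.2331]
contact_force: [-0.1, -0.8, 0.4]
eef_pos: [0.5608, -0.1163, 0.2111]
contact_force: [-0.7, -1.3, 1.6]
eef_pos: [0.5867, -0.1272, 0.2114]
contact_force: [-1.8, -3.0, 7.7]
eef_pos: [0.5173, -0.0978, 0.2557]
contact_force: [-0.7, 0.2, 0.4]
eef_pos: [0.3994, -0.0476, 0.3479]
contact_force: [0.2, -0.0, -0.7]
top [ 0.5819 -0.1247] len 0.121 ang 66.6 to line mm -1.1
top [ 0.6467 -0.1793] len 0.0499 ang 69.5 to line mm -82.1
scene [ 0.6477 -0.1792] len 0.0508 ang 69.6 to line mm -78.5
scene [ 0.5858 -0.1262] len 0.1232 ang 67.1 to line mm -0.8
shift mm [ 389.3 -112.7  346.1] turn [0.06 0.18 0.03] t 12.4 [ 0.4012 -0.0481  0.3474] [ 0.19 -1.   -0.65] 0.5034954022754783
```

View pics/s3.png

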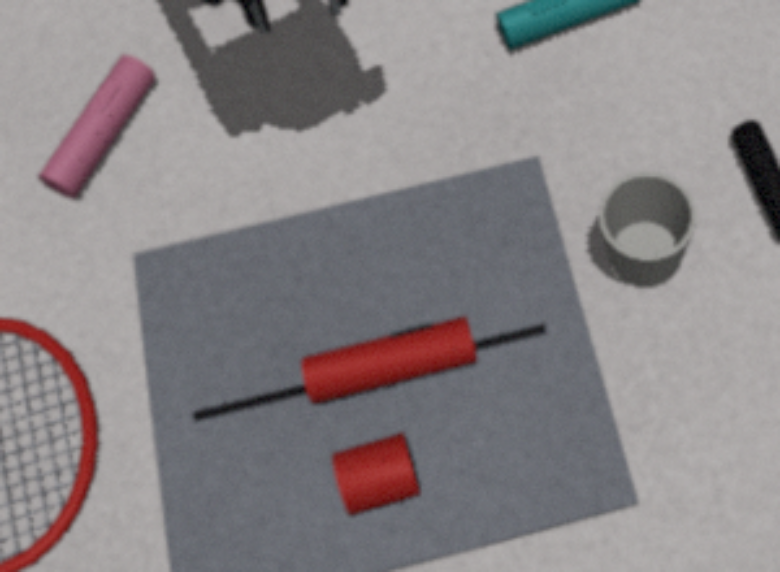

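The tube lies along the line at crop (390,360), about 1 mm from its centreline in both views. The sleeve, at (376,473), hasn't moved.

```bash
python3 -c "
from h import *
meas()
print(ctrl.finish_job())"
```

```text
top [ 0.5819 -0.1247] len 0.121 ang 66.6 to line mm -1.1
top [ 0.6467 -0.1793] len 0.0499 ang 69.5 to line mm -82.1
scene [ 0.6478 -0.1791] len 0.0508 ang 69.4 to line mm -78.6
scene [ 0.5861 -0.1263] len 0.1232 ang 66.9 to line mm -1.1
the job is handed in; nothing more can be done
None
```

I rolled the red grip tube onto the black line in five fingertip strokes and handed the job in at about 12.5 s; it lies along the line about 1 mm off its centreline and, as I left it, about 16 mm from the line's midpoint lengthwise, and the arm touched only the tube.

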